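Set out the dolls' porch

TASK

Set out the dolls' porch ready for play: the red shoe goes in the left-hand slot of the white shoe rack and the blue shoe beside it in the middle slot, both with their toes to the back of the rack (left and right as you face the rack's open front, from the robot's side). Stand the watering can upright in the middle of the bench seat, and put the pink bowl right way up on the table midway between the rack and the bench, in line with them. Do not shift the rack or the bench, and leave the lawnmower, the dog and the potted bush alone.

Things in the scene. Friction and masses are not known exactly. Their poses are not given: they have to be found in the camera images.
- red_shoe_mid (a point): Tiny red wooden clog, bare wood inside, 66 mm long, 28 wide (flat sides), 28 high at the heel, 32 at the instep, 35 g. The point is on its middle line, half-way up (16 above the sole), 39 from the toe tip, 27 from the heel. +x to the toe, z up. Starts on the table, toe away from the robot within 1 rad. Grip it across the sides here, fingertips at least 8 above the sole to clear the rack's ribs.
- blue_shoe_mid (a point): Tiny blue wooden clog, bare wood inside, 66 mm long, 28 wide (flat sides), 28 high at the heel, 32 at the instep, 35 g. The point is on its middle line, half-way up (16 above the sole), 39 from the toe tip, 27 from the heel. +x to the toe, z up. Starts on the table, toe away from the robot within 1 rad. Grip it across the sides here, fingertips at least 8 above the sole to clear the rack's ribs.
- bowl_mid (a point): Pink silicone bowl, stiff, round: 58 mm across at the rim, 42 at the foot, 28 high, wall 4. The point is on its axis, half-way up (14 above its foot). z up. Starts on the table. Grip it across the outside near the rim. 45 g.
- watering_can_mid (a point): Round steel toy watering can, open top, 70 g: body 42 mm in diameter, 42 high; spout along +x, rising to 49 high at 55 from the axis; loop handle at -x, 41 from the axis. The point is on the body's axis, half-way up (21 above its base). z up. Starts on the table. Grip the body across its sides along y (square to spout and handle).
- shoe_rack: White plastic shoe rack, loose, 92 mm deep (x), 174 wide (y), 250 g. Origin under its centre, on the table. Open front at -x (to the robot within 0.25 rad), back lip at +x, 25 high; +y is left as seen from the front. Left, middle, right slot centred at y = +56, 0, -56: floor 16 above the table, 52 wide, x -46 to +42, ribs between 4 thick, 5 above the floor.
- bench: Brown wooden bench without a back, loose: flat slatted seat 56 mm deep (x) and 150 long (y), top of the seat 45 above the table. Origin on the table under the middle of the seat; z up. It stands beside the rack, either left or right of it, 335 to 365 from origin to origin. 250 g.
- mower: Green toy lawnmower with black wheels and a yellow push handle, about 105 mm long, 60 wide, 71 high; origin on the table under it, front to +x. Leave it alone.
- dog: Light wooden toy dog, about 85 mm long, 22 wide, 58 high; origin on the table under its belly, head to +x. Leave it alone.
- bush: Round green toy bush in a terracotta pot, 50 mm across, 92 high; origin on the table under the pot. It stands beyond the gap between rack and bench. Leave it alone.

How it is judged (in metres and radians):
At the end, for the whole second after the job is handed in: Red shoe in left slot, blue in middle slot (within 14 mm sideways, 18 mm lengthwise), toes to the back within 20 deg; can upright mid-seat (15 mm across, 20 mm along); bowl upright on the table, 140 to 200 mm from both origins, within 60 mm of both middle lines; all still (y of red_shoe_mid in the frame of shoe_rack between 0.042 and 0.07 m and x of red_shoe_mid in the frame of shoe_rack between -0.024 and 0.012 m and z of red_shoe_mid in the frame of shoe_rack between 0.028 and 0.036 m and angle between the x axis of each of red_shoe_mid, blue_shoe_mid and the x axis of shoe_rack, either way round below 0.35 rad and angle between each of red_shoe_mid, blue_shoe_mid's own z axis and vertical below 0.15 rad and y of blue_shoe_mid in the frame of shoe_rack between -0.014 and 0.014 m and x of blue_shoe_mid in the frame of shoe_rack between -0.024 and 0.012 m and z of blue_shoe_mid in the frame of shoe_rack between 0.028 and 0.036 m and y of shoe_rack in the frame of red_shoe_mid below -0.02 m and y of red_shoe_mid in the frame of blue_shoe_mid above 0.02 m and x of watering_can_mid in the frame of bench between -0.015 and 0.015 m and y of watering_can_mid in the frame of bench between -0.02 and 0.02 m and z of watering_can_mid in the frame of bench between 0.061 and 0.071 m and angle between each of watering_can_mid, bowl_mid's own z axis and vertical below 0.12 rad and horizontal distance between bowl_mid and shoe_rack between 0.14 and 0.2 m and horizontal distance between bowl_mid and bench between 0.14 and 0.2 m and x of bowl_mid in the frame of shoe_rack between -0.06 and 0.06 m and x of bowl_mid in the frame of bench between -0.06 and 0.06 m and height (world z) of bowl_mid below 0.018 m and linear speed of each of red_shoe, blue_shoe, bowl, watering_can below 0.02 m/s); the robot touches nothing.
It fails at once if the shoe rack is shifted by more than 15 mm (distance of shoe_rack from where it was at the start of the episode above 0.015 m).
It fails at once if the bench is shifted by more than 15 mm (distance of bench from where it was at the start of the episode above 0.015 m).
It fails at once if the lawnmower is moved by more than 15 mm or knocked over (distance of mower from where it was at the start of the episode above 0.015 m or angle between mower's own z axis and vertical above 0.4 rad).
It fails at once if the wooden dog is moved by more than 15 mm or knocked over (distance of dog from where it was at the start of the episode above 0.015 m or angle between dog's own z axis and vertical above 0.4 rad).
It fails at once if the potted bush is moved by more than 15 mm or knocked over (distance of bush from where it was at the start of the episode above 0.015 m or angle between bush's own z axis and vertical above 0.4 rad).
It also fails if it takes over 112 s, if anything falls off the work surface, if the arm or the gripper's body presses on something with over 40 N, if the wrist force passes 120 N, or if a joint passes its speed limit or range.

ROBOT

A 6-joint arm with a two-finger parallel gripper is mounted at the origin on the work surface. World frame = base frame: x ahead of the robot, y to its left, z up, the work surface at z = 0. Lengths are in mm, angles in rad, forces in N, time in s.
With the tool pointing down it reaches from about 300 to 775 mm from the base axis. Payload 14.6 kg.
Tool frame: the origin (TCP) lies at the very end of the fingers, on their centre line; the grasp point (between the pads) lies 19 mm behind it; z points along the fingers, y is the line along which they close (so a half turn about z gives the same grasp; the last joint's range is limited). The gripper opens to 94 mm and grips with 3 to 60 N. Pads are 16 mm wide; open, the fingers measure 119 mm over their backs; the gripper's body (75 mm by 177 mm) begins 78 mm behind the grasp point.
Start: joints at [1.047, 0.3, 1.521, -0, 1.321, -0.067], TCP at [242.589, 493.599, 205.446] pointing down, gripper open.
Joint ranges: [-3.03, 3.03], [-0.79, 2.21], [0.23, 2.52], [-1.04, 4.18], [0, 3.07], [-2.55, 2.55]. Speed limits (rad/s): [2.22, 2.22, 2.57, 3.14, 3.14, 3.14].

INTERFACE

Orientations are given as [roll, pitch, yaw] about the fixed x, y, z axes, in that order (R = Rz(yaw) Ry(pitch) Rx(roll)).
In Python, from cell import manip, camera, get_calibration gives the robot as it stands. The module is installed in compiled form; this text tells all that it offers.
- The arm moves only by the tool jog_arm, never from a script. Its argument "plan" is one flat list of numbers, 6 for each row, row after row: the shift along the world's x, y, z in m, then the turn, a rotation vector about the world's x, y, z in degrees. A call has 1 to 20 rows; each row is the pose to reach, as a shift and turn from the pose commanded when the call began; what a row does not reach only later rows make up. A row lasts 1/10 s, in which the tool goes at most 50 mm and 8.59 degrees, less where a joint would pass 70% of its speed; a pose out of reach is approached as far as the arm can. A call with a gripper value outside its range is refused whole. "claw" is the finger opening in m, from 0 to 0.094, set as the call begins (left out, the last holds). The fingers move at their own pace and stop on an object; "force" is the grip in N (left out, the last holds). Time passes only in rows, so rows that repeat a pose let the fingers close. It gives the time, the measured TCP pose, the force, the opening and the grip force at its end, in the units of the state.
- manip.read_state(): the state, without advancing time (a new reading comes with each control period).
- camera(name): name is "side" or "top"; returns (picture, depth): 384x512x3 uint8, red, green, blue; 384x512 float32, mm along the optical axis (not along the pixel's ray), 0 where there is no reading.
- get_calibration(name): a dict with "fx", "fy", "cx", "cy" (pixels), "origin" and "attitude" of the camera in the world. Camera axes: x right, y down, z forward; pixel columns grow to the right and rows downward; lengths in mm; the calibration is good to about 2 mm. A picture is of the moment at which its call begins. get_calibration takes no time and is no camera call.
- manip.sign_off(): hands the job in; it is judged then, once.
The state is a dict: "clock": time; "joints": joint angles; "qd": joint speeds; "effort": joint torques, N m; "eef_pos": TCP position; "eef_rot": TCP orientation; "wrist_force": force on the tool from outside, world axes, zero at the start; "moment": the same for the moment, N m; "finger_gap": finger opening in mm; "finger_force": force on a finger pad.
Only numpy, scipy, OpenCV 4.12 (cv2) and the standard library are available. Lean on these libraries where they do the work, as an engineer would, in place of code of your own. Each camera call takes 0.05 s, during which the arm holds its last target. There are 200 camera calls.

## Working session

There is one attempt and no reset: what is moved stays moved. The work goes in short steps, Python scripts to look and compute and a tool call to move; the robot and the scene stay as the last step left them, time stands still between calls to the robot, and variables do not carry over. Pictures are saved under pics/ and viewed, at most 14 in all, crops included, and the job is handed in when it is done.

Besides the shell and the picture viewer there is one more tool, called after "Request:" as name(argument=value, ...), one argument or row to a line, values as JSON. jog_arm: Moves the arm, as the interface text tells. Its arguments: {"type":"object","properties":{"plan":{"type":"array"},"claw":{"type":"number"},"force":{"type":"number"}},"required":["plan"]}

```bash
mkdir -p pics
cat > h.py <<'E'
import numpy as np, cv2
from scipy.spatial.transform import Rotation as R
from cell import manip, camera, get_calibration
def att(c):
    a=np.array(c["attitude"],float)
    return a if a.shape==(3,3) else R.from_euler('xyz',a).as_matrix()
def cloud(name):
    im,d=camera(name); c=get_calibration(name)
    v,u=np.mgrid[:384,:512]
    P=np.stack([(u-c["cx"])/c["fx"]*d,(v-c["cy"])/c["fy"]*d,d],-1)
    W=P@att(c).T+np.array(c["origin"]); W[d==0]=np.nan
    return im,d,W
def save(im,n): cv2.imwrite(n,im[:,:,::-1])
E
python3 - <<'E'
from h import *
for n in("top","side"):
    print(get_calibration(n)); im,d,W=cloud(n); np.savez(n,im=im,W=W)
    save(cv2.resize(im,(800,600),interpolation=cv2.INTER_CUBIC),f"pics/{n}0.png")
print(manip.read_state())
E
```

```text
{'fx': 375.3970765014063, 'fy': 375.3970765014063, 'cx': 250.53485272460415, 'cy': 196.39267236610178, 'origin': array([ 395.81782282,    3.98018059, 1016.43819115]), 'attitude': array([-2.94367799, -0.00830876, -1.59482478])}
{'fx': 365.7677945171035, 'fy': 365.7677945171035, 'cx': 259.96300148376565, 'cy': 197.70075570985173, 'origin': array([471.26692249, 779.95689184, 702.99929948]), 'attitude': array([-2.27036959,  0.01677983, -3.00100406])}
{'clock': 0.1, 'joints': array([ 1.04737838e+00,  3.00396698e-01,  1.52148509e+00, -1.36411096e-05,
        1.32069012e+00, -6.66137436e-02]), 'qd': array([ 0.00029102, -0.0017761 , -0.00252486,  0.00026235,  0.00092888,
        0.00168736]), 'effort': array([ 2.11484650e-03, -5.32649660e+01, -3.53284800e+01,  7.09625054e-02,
        2.34472216e-02, -7.09885126e-05]), 'eef_pos': array([242.49807549, 493.41021972, 204.96774403]), 'eef_rot': array([-3.14061468e+00, -5.20000856e-05,  2.68479180e+00]), 'wrist_force': array([-0.48739644,  0.35215992,  0.16295542]), 'moment': array([-0.0074689 ,  0.00887732,  0.05229439]), 'finger_force': 0.0, 'finger_gap': 93.71289037042827}
```

View pics/top0.png

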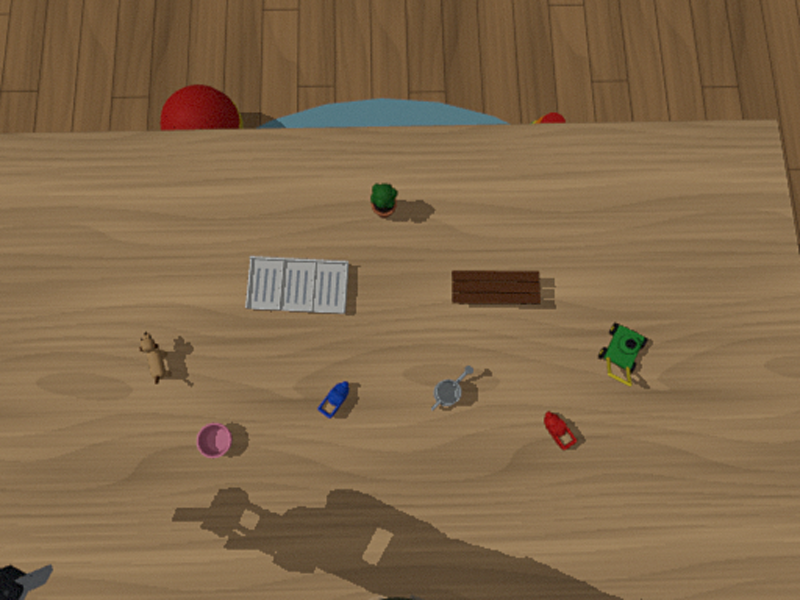

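View pics/side0.png

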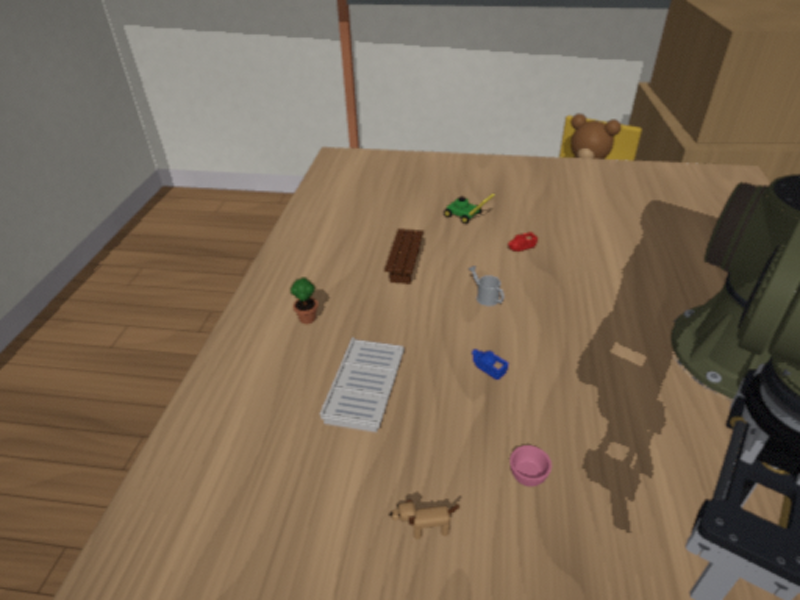

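The top view shows the rack at (298,285), bench (496,288), bowl (215,440), blue shoe (334,400), can (447,392) with its spout up and to the right, and red shoe (560,431), in 800x600 pixels. Next I measure these from the depth cloud.

```bash
cat > meas.py <<'E'
from h import *
def comps(W,im,zmin=6):
    m=(W[...,2]>zmin)&(W[...,0]>200)&(W[...,0]<800)&(abs(W[...,1])<600)
    n,L,s,c=cv2.connectedComponentsWithStats(m.astype(np.uint8))
    for i in range(1,n):
        if s[i,4]<40: continue
        k=L==i; P=W[k]
        r=cv2.minAreaRect(P[:,:2].astype(np.float32))
        yield k,P,r,im[k].mean(0)
if __name__=="__main__":
    f=np.load("top.npz"); W,im=f["W"],f["im"]
    t=W[np.r_[150:300],:,2]; print("table z med",np.nanmedian(t))
    for k,P,r,c in comps(W,im):
        v,u=np.nonzero(k)
        print(f"px {u.mean():.0f},{v.mean():.0f} n{len(P)} rgb{c.round()} rect c{np.round(r[0],1)} sz{np.round(r[1],1)} ang{r[2]:.1f} z50/95/max {np.round(np.percentile(P[:,2],[50,95,100]),1)} cen{P.mean(0).round(1)}")
E
python3 meas.py
```

```text
table z med -1.160458049595377
px 245,128 n304 rgb[42. 60. 26.] rect c[7.769e+02 3.000e-01] sz[39.8 46.4] ang6.9 z50/95/max [80.1 90.1 93. ] cen[773.4   1.5  68.7]
px 190,182 n2139 rgb[141. 142. 139.] rect c[640.2 155.9] sz[173.9  93.7] ang85.9 z50/95/max [15.  21.5 28. ] cen[640.3 155.9  15.4]
px 317,183 n1184 rgb[69. 40. 22.] rect c[ 622.9 -187.1] sz[150.5  58.3] ang88.5 z50/95/max [43.5 46.6 49.6] cen[ 622.4 -186.3   42.9]
px 398,224 n618 rgb[46. 87. 33.] rect c[ 500.7 -396.2] sz[ 60.7 102. ] ang60.4 z50/95/max [25.6 67.5 73.1] cen[ 509.3 -397.7   31.3]
px 98,229 n302 rgb[110.  85.  56.] rect c[513.6 390. ] sz[86.6 26.1] ang18.6 z50/95/max [36.2 56.2 58.8] cen[515.  389.   38.8]
px 289,248 n138 rgb[104. 107. 107.] rect c[ 450.9 -104.8] sz[40.1 90.7] ang30.1 z50/95/max [37.7 49.  53.1] cen[ 453.5 -105.    34. ]
px 213,255 n252 rgb[ 43.  58. 110.] rect c[442.2  90.5] sz[27.6 65.4] ang53.7 z50/95/max [24.8 30.3 32.2] cen[439.6  91.5  23.7]
px 357,275 n286 rgb[130.  39.  30.] rect c[ 382.6 -280.6] sz[65.9 28.3] ang30.7 z50/95/max [24.7 31.  34.4] cen[ 379.4 -281.2   23.5]
px 135,281 n208 rgb[126.  73.  87.] rect c[378.  289.2] sz[54.6 52.7] ang88.6 z50/95/max [22.8 28.  30.3] cen[378.1 294.6  20.2]
px 13,372 n522 rgb[44. 44. 45.] rect c[224.4 424.8] sz[41.1 44.4] ang63.0 z50/95/max [322.3 344.  346.5] cen[233.  419.4 303.5]
```

Run:
```python
from h import *
from scipy.optimize import least_squares
D={n:np.load(n+".npz")["W"].reshape(-1,3) for n in("top","side")}
fit=lambda P,r:least_squares(lambda p:np.hypot(P[:,0]-p[0],P[:,1]-p[1])-r,P[:,:2].mean(0),loss="soft_l1",f_scale=1.5)
def near(W,x,y,r,z0,z1): return W[(np.hypot(W[:,0]-x,W[:,1]-y)<r)&(W[:,2]>z0)&(W[:,2]<z1)]
for n,W in D.items():
    print(n,"table",np.nanmedian(W[(abs(W[:,0]-500)<80)&(abs(W[:,1])<60),2]))
    P=near(W,378,290,45,23,32); s=fit(P,27.5); print("bowl rim",len(P),s.x,s.cost)
    P=near(W,448,-107,30,8,46); s=fit(P,21); c=s.x; print("can body",len(P),c,s.cost/len(P))
    Q=near(W,*c,80,8,70); d=np.hypot(*(Q[:,:2]-c).T); Q=Q[d>33]; q=Q[:,:2]-c
    for p,z in sorted(zip(q.round().tolist(),Q[:,2].round()),key=lambda t:t[1])[::3]: print(p,z,end=" ")
    print()
    for nm,x,y,zz,r in(("rack",640,156,8,115),("bench",623,-187,35,95),("blue",442,90,8,50),("red",382,-280,8,50)):
        P=near(W,x,y,r,zz,60); print(nm,len(P),cv2.minAreaRect(P[:,:2].astype(np.float32)))
```

```text
top table -1.3314552644745845
bowl rim 102 [378.16755445 289.07166641] 91.64611954517284
can body 89 [447.50302101 -98.33759456] 2.250820536923314
[-29.0, 27.0] 26.0 [27.0, -24.0] 31.0 [26.0, -27.0] 34.0 [-27.0, 23.0] 35.0 [26.0, -29.0] 37.0 [31.0, -29.0] 40.0 [33.0, -41.0] 44.0 [36.0, -28.0] 46.0 [30.0, -35.0] 47.0 [35.0, -33.0] 48.0 [38.0, -33.0] 49.0 [30.0, -30.0] 49.0 [30.0, -37.0] 51.0 
rack 2139 ((640.1930541992188, 155.8658447265625), (173.8970184326172, 93.70307159423828), 85.89088439941406)
bench 1150 ((622.8870239257812, -187.104736328125), (150.49880981445312, 58.291259765625), 88.52588653564453)
blue 252 ((442.1691589355469, 90.49076080322266), (27.563390731811523, 65.39157104492188), 53.68059539794922)
red 283 ((382.63531494140625, -280.646240234375), (65.88016510009766, 28.27642059326172), 30.650388717651367)
side table 0.25478546551198633
bowl rim 179 [379.53942827 292.91487064] 169.44045880492175
can body 171 [449.49062384 -96.29357955] 1.8116737231460707
[-22.0, 25.0] 15.0 [-25.0, 25.0] 22.0 [-27.0, 26.0] 27.0 [-24.0, 26.0] 30.0 [25.0, -25.0] 32.0 [-24.0, 27.0] 34.0 [-26.0, 25.0] 37.0 [29.0, -26.0] 39.0 [29.0, -31.0] 42.0 [42.0, -38.0] 44.0 [29.0, -30.0] 47.0 [32.0, -28.0] 48.0 [39.0, -29.0] 51.0 
rack 2001 ((641.4754028320312, 159.8728790283203), (175.3689422607422, 92.57778930664062), 85.8889389038086)
bench 499 ((624.703369140625, -183.73806762695312), (154.25584411621094, 57.228111267089844), 88.26947784423828)
blue 277 ((444.3143310546875, 94.2147216796875), (28.901649475097656, 66.13500213623047), 53.26667022705078)
red 159 ((384.739501953125, -278.65277099609375), (65.3885269165039, 31.097867965698242), 27.10235595703125)
```

Request:
jog_arm(
  plan=[0.05, -0.074, -0.03, 0, 0, 0, 0.09, -0.134, -0.06, 0, 0, 0, 0.1364, -0.2026, -0.085, 0, 0, 0, 0.1364, -0.2026, -0.085, 0, 0, 0, 0.1364, -0.2026, -0.085, 0, 0, 0, 0.1364, -0.2026, -0.085, 0, 0, 0, 0.1364, -0.2026, -0.085, 0, 0, 0, 0.1364, -0.2026, -0.085, 0, 0, 0, 0.1364, -0.2026, -0.12, 0, 0, 0, 0.1364, -0.2026, -0.15, 0, 0, 0, 0.1364, -0.2026, -0.15, 0, 0, 0],
  claw=0.094,
  force=12,
)

```text
clock: 1.2
eef_pos: [376.8, 291.3, 53.1]
eef_rot: [-3.137, -0.003, 2.687]
wrist_force: [-0.1, 0.0, 1.4]
finger_gap: 94.3
finger_force: 0.0
```

Request:
jog_arm(
  plan=[0, 0, -0.025, 0, 0, 0, 0, 0, -0.042, 0, 0, 0, 0, 0, -0.049, 0, 0, 0, 0, 0, -0.049, 0, 0, 0, 0, 0, -0.049, 0, 0, 0],
)

```text
clock: 1.7
eef_pos: [379.4, 291.7, 7.7]
eef_rot: [3.14, 0.001, 2.685]
wrist_force: [1.0, 0.8, -0.2]
finger_gap: 94.1
finger_force: 0.0
```

Request:
jog_arm(
  plan=[0, 0, 0, 0, 0, 0, 0, 0, 0, 0, 0, 0, 0, 0, 0, 0, 0, 0, 0, 0, 0, 0, 0, 0, 0, 0, 0, 0, 0, 0, 0, 0, 0, 0, 0, 0],
  claw=0.05,
)

```text
clock: 2.3
eef_pos: [379.1, 291.0, 6.5]
eef_rot: [3.141, 0.0, 2.685]
wrist_force: [-0.1, -0.6, 0.9]
finger_gap: 56.2
finger_force: 13.1
```

Request:
jog_arm(
  plan=[0, 0, 0.02, 0, 0, 0, 0, 0, 0.05, 0, 0, 0, 0.02, -0.024, 0.08, 0, 0, 2, 0.045, -0.054, 0.09, 0, 0, 5, 0.07, -0.085, 0.09, 0, 0, 8, 0.095, -0.115, 0.09, 0, 0, 11, 0.12, -0.145, 0.09, 0, 0, 14, 0.145, -0.175, 0.09, 0, 0, 17, 0.17, -0.206, 0.09, 0, 0, 20, 0.195, -0.236, 0.09, 0, 0, 23, 0.22, -0.266, 0.09, 0, 0, 26, 0.24, -0.29, 0.09, 0, 0, 26, 0.253, -0.306, 0.09, 0, 0, 26, 0.253, -0.306, 0.09, 0, 0, 26, 0.253, -0.306, 0.065, 0, 0, 26, 0.253, -0.306, 0.035, 0, 0, 26, 0.253, -0.306, 0.015, 0, 0, 26, 0.253, -0.306, 0.006, 0, 0, 26, 0.253, -0.306, 0.002, 0, 0, 26, 0.253, -0.306, 0.002, 0, 0, 26],
)

```text
clock: 4.3
eef_pos: [632.1, -14.7, 8.8]
eef_rot: [3.142, 0.0, 3.139]
wrist_force: [0.7, -0.1, -0.5]
finger_gap: 56.5
finger_force: 13.1
```

Request:
jog_arm(
  plan=[0, 0, -0.0015, 0, 0, 0, 0, 0, -0.0015, 0, 0, 0],
)

```text
clock: 4.5
eef_pos: [632.3, -14.9, 7.7]
eef_rot: [-3.142, 0.001, 3.139]
wrist_force: [-0.2, 0.3, -0.5]
finger_gap: 56.3
finger_force: 13.1
```

Request:
jog_arm(
  plan=[0, 0, 0, 0, 0, 0, 0, 0, 0, 0, 0, 0, 0, 0, 0, 0, 0, 0, 0, 0, 0, 0, 0, 0, 0, 0, 0, 0, 0, 0, 0, 0, 0.02, 0, 0, 0, 0, 0, 0.05, 0, 0, 0, 0, 0, 0.09, 0, 0, 0, 0, 0, 0.12, 0, 0, 0, 0, 0, 0.12, 0, 0, 0],
  claw=0.085,
)

```text
clock: 5.5
eef_pos: [633.8, -15.1, 131.8]
eef_rot: [-3.141, 0.007, 3.139]
wrist_force: [0.3, -0.8, -0.5]
finger_gap: 85.1
finger_force: 0.0
```

Request:
jog_arm(
  plan=[-0.03, 0.017, 0, 0, 0, -5, -0.065, 0.037, 0, 0, 0, -10, -0.1, 0.057, 0, 0, 0, -15, -0.135, 0.077, 0, 0, 0, -22, -0.17, 0.097, 0, 0, 0, -29, -0.1936, 0.1109, 0, 0, 0, -36.3, -0.1936, 0.1109, -0.03, 0, 0, -36.3, -0.1936, 0.1109, -0.06, 0, 0, -36.3, -0.1936, 0.1109, -0.08, 0, 0, -36.3, -0.1936, 0.1109, -0.08, 0, 0, -36.3, -0.1936, 0.1109, -0.08, 0, 0, -36.3],
  claw=0.06,
)

```text
clock: 6.6
eef_pos: [438.3, 95.9, 47.1]
eef_rot: [-3.141, -0.001, 2.505]
wrist_force: [-0.5, 0.1, 0.4]
finger_gap: 60.3
finger_force: 0.0
```

Run:
```python
from h import *
out=[]
for n in("top","side"):
    im,d,W=cloud(n); np.savez(n+"1",im=im,W=W)
    # crop around TCP projection
    s=manip.read_state(); c=get_calibration(n); p=att(c).T@(s["eef_pos"]-c["origin"]); u=int(c["cx"]+c["fx"]*p[0]/p[2]); v=int(c["cy"]+c["fy"]*p[1]/p[2])
    out.append(cv2.resize(im[v-50:v+50,u-65:u+65],(400,308),interpolation=cv2.INTER_CUBIC))
save(np.hstack(out),"pics/blue.png")
s=manip.read_state();print(s["eef_pos"],s["eef_rot"],s["clock"])
# bowl check
from scipy.optimize import least_squares
W=np.load("top1.npz")["W"].reshape(-1,3); P=W[(np.hypot(W[:,0]-632,W[:,1]+15)<40)&(W[:,2]>20)&(W[:,2]<34)]
print(len(P),least_squares(lambda p:np.hypot(P[:,0]-p[0],P[:,1]-p[1])-27.5,P[:,:2].mean(0),loss="soft_l1").x)
```

```text
[438.95124659  95.95890663  47.89530068] [3.14058899e+00 1.01010358e-03 2.50495231e+00] 6.7
111 [630.14422073 -16.75632453]
```

View pics/blue.png

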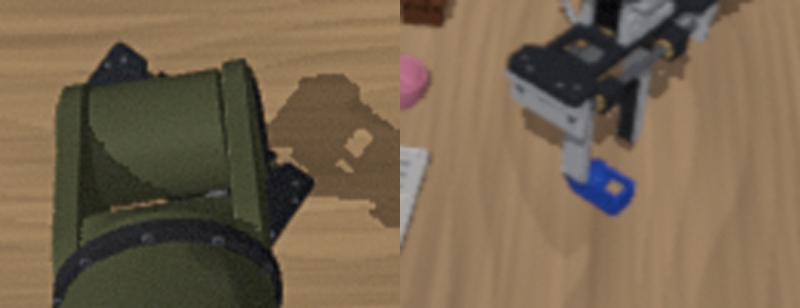

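The top crop shows only the arm hiding the shoe. In the side crop the fingers straddle the blue shoe near (600,187), so I go down.

Request:
jog_arm(
  plan=[0.0005, 0, -0.018, 0, 0, 0, 0.0005, 0, -0.032, 0, 0, 0, 0.0005, 0, -0.038, 0, 0, 0, 0.0005, 0, -0.038, 0, 0, 0],
)

```text
clock: 7.1
eef_pos: [438.9, 95.9, 9.1]
eef_rot: [-3.141, -0.0, 2.505]
wrist_force: [0.6, -1.2, 0.7]
finger_gap: 60.1
finger_force: 0.0
```

Request:
jog_arm(
  plan=[0, 0, 0, 0, 0, 0, 0, 0, 0, 0, 0, 0, 0, 0, 0, 0, 0, 0, 0, 0, 0, 0, 0, 0, 0, 0, 0, 0, 0, 0],
  claw=0.02,
)

```text
clock: 7.6
eef_pos: [439.0, 95.9, 9.2]
eef_rot: [3.141, 0.0, 2.505]
wrist_force: [-1.3, -1.3, 2.9]
finger_gap: 28.1
finger_force: 12.0
```

Request:
jog_arm(
  plan=[0, 0, 0.02, 0, 0, 0, 0, 0, 0.05, 0, 0, 0, 0.02, 0.006, 0.08, 0, 0, 3, 0.045, 0.014, 0.09, 0, 0, 8, 0.075, 0.024, 0.09, 0, 0, 14, 0.105, 0.033, 0.09, 0, 0, 20, 0.135, 0.043, 0.09, 0, 0, 26, 0.165, 0.052, 0.09, 0, 0, 32.4, 0.185, 0.059, 0.09, 0, 0, 32.4, 0.197, 0.0623, 0.09, 0, 0, 32.4, 0.197, 0.0623, 0.08, 0, 0, 32.4, 0.197, 0.0623, 0.06, 0, 0, 32.4, 0.197, 0.0623, 0.045, 0, 0, 32.4, 0.197, 0.0623, 0.045, 0, 0, 32.4],
)

```text
clock: 9.0
eef_pos: [634.1, 157.8, 51.1]
eef_rot: [-3.14, -0.004, 3.07]
wrist_force: [0.3, 0.2, 0.0]
finger_gap: 27.1
finger_force: 12.0
```

Run:
```python
from h import *
im,d,W=cloud("side"); np.savez("side2",im=im,W=W)
save(cv2.resize(im[180:300,180:340],(800,600),interpolation=cv2.INTER_CUBIC),"pics/rack.png")
s=manip.read_state();print(s["eef_pos"],s["eef_rot"],s["clock"])
```

```text
[634.97455264 157.9693757   52.84080102] [-3.14096323e+00 -2.20113801e-03  3.07047148e+00] 9.05
```

View pics/rack.png

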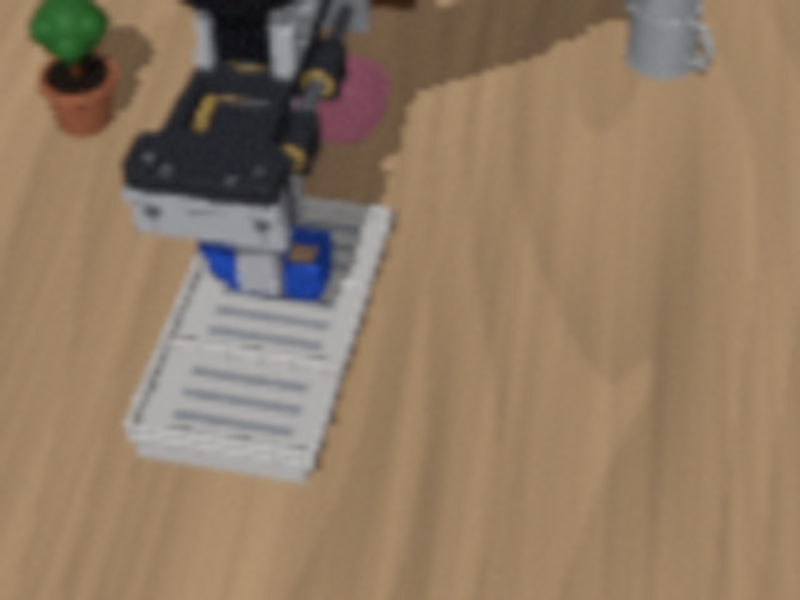

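The blue shoe hangs over the middle slot at about (265,265), toe to the back lip and aligned. I lower it.

Request:
jog_arm(
  plan=[0, 0, -0.012, 0, 0, 0, 0, 0, -0.02, 0, 0, 0, 0, 0, -0.025, 0, 0, 0, 0, 0, -0.028, 0, 0, 0, 0, 0, -0.0285, 0, 0, 0],
)

```text
clock: 9.55
eef_pos: [636.0, 158.2, 25.4]
eef_rot: [3.142, 0.0, 3.071]
wrist_force: [-0.3, 0.7, -0.7]
finger_gap: 27.6
finger_force: 12.0
```

Request:
jog_arm(
  plan=[0, 0, 0, 0, 0, 0, 0, 0, 0, 0, 0, 0, 0, 0, 0, 0, 0, 0, 0, 0, 0, 0, 0, 0],
  claw=0.042,
)

```text
clock: 9.95
eef_pos: [635.9, 158.2, 25.6]
eef_rot: [3.142, 0.0, 3.071]
wrist_force: [-0.1, -0.2, -0.8]
finger_gap: 41.9
finger_force: 0.0
```

Request:
jog_arm(
  plan=[0, 0, 0.02, 0, 0, 0, 0, 0, 0.06, 0, 0, 0, 0, 0, 0.09, 0, 0, 0, -0.02, -0.027, 0.1, 0, 0, -5, -0.045, -0.062, 0.1, 0, 0, -10, -0.07, -0.096, 0.1, 0, 0, -15, -0.095, -0.13, 0.1, 0, 0, -20, -0.12, -0.164, 0.1, 0, 0, -26, -0.145, -0.199, 0.1, 0, 0, -32, -0.17, -0.233, 0.1, 0, 0, -38.9, -0.1864, -0.2555, 0.1, 0, 0, -38.9, -0.1864, -0.2555, 0.08, 0, 0, -38.9, -0.1864, -0.2555, 0.055, 0, 0, -38.9, -0.1864, -0.2555, 0.045, 0, 0, -38.9, -0.1864, -0.2555, 0.045, 0, 0, -38.9],
  claw=0.042,
)

```text
clock: 11.45
eef_pos: [449.0, -97.1, 69.7]
eef_rot: [-3.141, -0.002, 2.392]
wrist_force: [-0.5, 0.0, 0.6]
finger_gap: 42.1
finger_force: 0.0
```

Request:
jog_arm(
  plan=[0, 0, 0, 0, 0, 0, 0, 0, 0, 0, 0, 0],
  claw=0.07,
)

```text
clock: 11.65
eef_pos: [450.1, -97.3, 71.4]
eef_rot: [3.141, 0.001, 2.392]
wrist_force: [-0.4, -0.2, 0.5]
finger_gap: 54.7
finger_force: 0.0
```

Run:
```python
from h import *
out=[]
for n in("top","side"):
    im,d,W=cloud(n); np.savez(n+"3",im=im,W=W)
    s=manip.read_state(); c=get_calibration(n); p=att(c).T@(s["eef_pos"]-c["origin"]); u=int(c["cx"]+c["fx"]*p[0]/p[2]); v=int(c["cy"]+c["fy"]*p[1]/p[2])
    if n=="top": u,v=190,182
    out.append(cv2.resize(im[v-50:v+50,u-65:u+65],(400,308),interpolation=cv2.INTER_CUBIC))
    for nm,x,y,zz,r in(("rack",640,156,8,115),("bench",623,-187,35,95)):
        P=W.reshape(-1,3);P=P[(np.hypot(P[:,0]-x,P[:,1]-y)<r)&(P[:,2]>zz)&(P[:,2]<60)]; print(n,nm,len(P),cv2.minAreaRect(P[:,:2].astype(np.float32)))
    m=(W[...,2]>25)&(np.hypot(W[...,0]-640,W[...,1]-156)<60)&(im[...,2]>im[...,0]*1.5)
    print("blue",m.sum(),cv2.minAreaRect(W[m][:,:2].astype(np.float32)))
save(np.hstack(out),"pics/can.png")
s=manip.read_state();print(s["eef_pos"],s["eef_rot"],s["clock"])
```

```text
top rack 2141 ((639.8656616210938, 155.74749755859375), (173.99334716796875, 93.00896453857422), 85.28951263427734)
top bench 1150 ((622.5990600585938, -187.21630859375), (151.290283203125, 57.91883850097656), 88.65045166015625)
blue 198 ((639.2792358398438, 155.89105224609375), (27.506431579589844, 63.384117126464844), 86.88636779785156)
side rack 1995 ((641.6373291015625, 159.17144775390625), (176.65760803222656, 92.68009948730469), 85.79045867919922)
side bench 502 ((624.37255859375, -183.10226440429688), (154.752197265625, 56.45203399658203), 88.22290802001953)
blue 269 ((640.6184692382812, 160.1212921142578), (28.662364959716797, 62.988487243652344), 87.5763931274414)
[449.90504175 -97.29512263  71.18232871] [3.1410495e+00 1.1092959e-03 2.3918290e+00] 11.75
```

View pics/can.png

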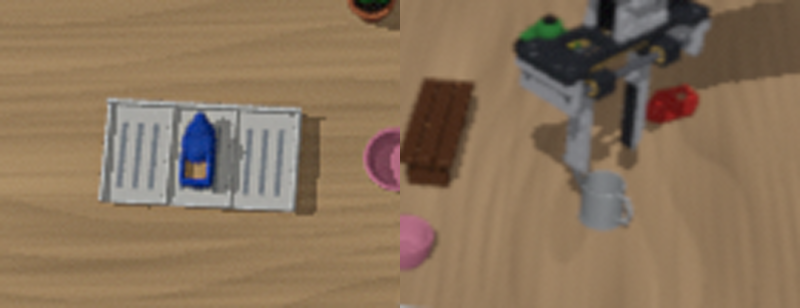

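Left half: the blue shoe sits in the middle slot, toe to the back (198,150), and the rack has not moved. Right half: the fingers straddle the can at (605,200). I go down to grip it.

Request:
jog_arm(
  plan=[0, 0, 0, 0, 0, 0, 0, 0, -0.01, 0, 0, 0, 0, 0, -0.03, 0, 0, 0, 0, 0, -0.05, 0, 0, 0, 0, 0, -0.061, 0, 0, 0, 0, 0, -0.061, 0, 0, 0],
)

```text
clock: 12.35
eef_pos: [448.6, -97.1, 8.0]
eef_rot: [-3.14, -0.002, 2.392]
wrist_force: [0.7, -0.3, 1.3]
finger_gap: 70.3
finger_force: 0.0
```

Request:
jog_arm(
  plan=[0, 0, 0, 0, 0, 0, 0, 0, 0, 0, 0, 0, 0, 0, 0, 0, 0, 0, 0, 0, 0, 0, 0, 0, 0, 0, 0, 0, 0, 0],
  claw=0.035,
  force=12,
)

```text
clock: 12.85
eef_pos: [449.8, -97.4, 10.0]
eef_rot: [3.141, 0.001, 2.392]
wrist_force: [-1.5, 0.9, 5.0]
finger_gap: 42.6
finger_force: 12.0
```

Request:
jog_arm(
  plan=[0, 0, 0.02, 0, 0, 0, 0, 0, 0.05, 0, 0, 0, 0, 0, 0.08, 0, 0, 0, 0.02, -0.01, 0.1, 0, 0, 0, 0.045, -0.023, 0.1, 0, 0, 0, 0.07, -0.035, 0.1, 0, 0, 0, 0.1, -0.05, 0.1, 0, 0, 0, 0.13, -0.065, 0.1, 0, 0, 0, 0.155, -0.078, 0.1, 0, 0, 0, 0.17, -0.085, 0.1, 0, 0, 0, 0.1753, -0.0881, 0.1, 0, 0, 0, 0.1753, -0.0881, 0.085, 0, 0, 0, 0.1753, -0.0881, 0.065, 0, 0, 0, 0.1753, -0.0881, 0.055, 0, 0, 0, 0.1753, -0.0881, 0.05, 0, 0, 0, 0.1753, -0.0881, 0.048, 0, 0, 0, 0.1753, -0.0881, 0.048, 0, 0, 0],
)

```text
clock: 14.55
eef_pos: [624.9, -185.4, 57.8]
eef_rot: [3.141, 0.0, 2.392]
wrist_force: [0.3, -0.6, -0.1]
finger_gap: 42.1
finger_force: 12.0
```

Request:
jog_arm(
  plan=[0, 0, -0.001, 0, 0, 0, 0, 0, -0.0015, 0, 0, 0, 0, 0, -0.002, 0, 0, 0],
)

```text
clock: 14.85
eef_pos: [624.9, -185.4, 55.7]
eef_rot: [3.141, 0.0, 2.392]
wrist_force: [-0.8, 0.0, -0.7]
finger_gap: 42.5
finger_force: 12.0
```

Request:
jog_arm(
  plan=[0, 0, -0.001, 0, 0, 0, 0, 0, -0.001, 0, 0, 0],
)

```text
clock: 15.05
eef_pos: [625.0, -185.5, 55.0]
eef_rot: [3.141, 0.001, 2.392]
wrist_force: [-1.4, -0.3, 3.2]
finger_gap: 42.6
finger_force: 12.0
```

Request:
jog_arm(
  plan=[0, 0, 0, 0, 0, 0, 0, 0, 0, 0, 0, 0, 0, 0, 0, 0, 0, 0, 0, 0, 0, 0, 0, 0, 0, 0, 0, 0, 0, 0],
  claw=0.07,
)

```text
clock: 15.55
eef_pos: [624.8, -185.4, 54.4]
eef_rot: [-3.142, -0.0, 2.392]
wrist_force: [0.5, -0.1, 0.9]
finger_gap: 69.9
finger_force: 0.0
```

Request:
jog_arm(
  plan=[0, 0, 0.02, 0, 0, 0, 0, 0, 0.05, 0, 0, 0, 0, 0, 0.09, 0, 0, 0, 0, 0, 0.1, 0, 0, 0],
)

```text
clock: 15.95
eef_pos: [626.2, -185.9, 159.2]
eef_rot: [3.139, 0.006, 2.392]
wrist_force: [0.2, 0.0, 1.0]
finger_gap: 70.0
finger_force: 0.0
```

Request:
jog_arm(
  plan=[-0.01, -0.004, 0, 0, 0, -6, -0.03, -0.012, 0, 0, 0, -13, -0.05, -0.02, 0, 0, 0, -20, -0.07, -0.028, 0, 0, 0, -27, -0.09, -0.036, 0, 0, 0, -34, -0.11, -0.044, 0, 0, 0, -41, -0.13, -0.052, 0, 0, 0, -48, -0.15, -0.06, 0, 0, 0, -55, -0.17, -0.067, 0, 0, 0, -62, -0.19, -0.075, 0, 0, 0, -69, -0.21, -0.083, 0, 0, 0, -76, -0.225, -0.089, 0, 0, 0, -83, -0.235, -0.093, 0, 0, 0, -90, -0.242, -0.096, 0, 0, 0, -97, -0.2455, -0.0972, -0.02, 0, 0, -103, -0.2455, -0.0972, -0.05, 0, 0, -107, -0.2455, -0.0972, -0.08, 0, 0, -107, -0.2455, -0.0972, -0.1, 0, 0, -107, -0.2455, -0.0972, -0.104, 0, 0, -107, -0.2455, -0.0972, -0.104, 0, 0, -107],
  claw=0.06,
)

```text
clock: 17.95
eef_pos: [379.1, -282.5, 50.3]
eef_rot: [-3.141, 0.0, 0.524]
wrist_force: [0.8, -0.3, 0.5]
finger_gap: 59.7
finger_force: 0.0
```

Run:
```python
from h import *
out=[]
for n in("top","side"):
    im,d,W=cloud(n); np.savez(n+"4",im=im,W=W)
    s=manip.read_state(); c=get_calibration(n); p=att(c).T@(s["eef_pos"]-c["origin"]); u=int(c["cx"]+c["fx"]*p[0]/p[2]); v=int(c["cy"]+c["fy"]*p[1]/p[2])
    if n=="top": u,v=317,183
    out.append(cv2.resize(im[v-50:v+50,u-65:u+65],(400,308),interpolation=cv2.INTER_CUBIC))
    m=(W[...,2]>8)&(W[...,2]<36)&(np.hypot(W[...,0]-382,W[...,1]+280)<50)&(im[...,0]>im[...,1]*1.8)
    print("red",m.sum(),cv2.minAreaRect(W[m][:,:2].astype(np.float32)))
save(np.hstack(out),"pics/red.png")
s=manip.read_state();print(s["eef_pos"],s["eef_rot"],s["clock"])
```

```text
red 84 ((400.39984130859375, -273.7527160644531), (24.066387176513672, 29.121763229370117), 13.056191444396973)
red 135 ((384.05828857421875, -276.4407653808594), (64.0640640258789, 28.650123596191406), 34.47319793701172)
[ 379.71027377 -282.95052362   51.41496143] [ 3.14030278e+00 -4.65315312e-04  5.24085896e-01] 18.05
```

View pics/red.png

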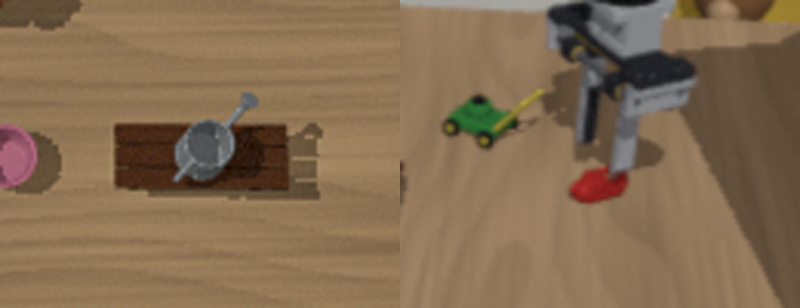

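The can stands on the bench at crop (207,147), which is centred once its height is allowed for. The fingers straddle the red shoe at (600,185), so I go down.

Request:
jog_arm(
  plan=[0, 0, -0.018, 0, 0, 0.5, 0, 0, -0.034, 0, 0, 0.5, 0, 0, -0.041, 0, 0, 0.5, 0, 0, -0.041, 0, 0, 0.5],
)

```text
clock: 18.45
eef_pos: [379.3, -282.6, 9.6]
eef_rot: [-3.141, 0.0, 0.533]
wrist_force: [0.9, -0.8, 0.6]
finger_gap: 60.0
finger_force: 0.0
```

Request:
jog_arm(
  plan=[0, 0, 0, 0, 0, 0, 0, 0, 0, 0, 0, 0, 0, 0, 0, 0, 0, 0, 0, 0, 0, 0, 0, 0, 0, 0, 0, 0, 0, 0],
  claw=0.02,
)

```text
clock: 18.95
eef_pos: [379.4, -282.7, 9.7]
eef_rot: [3.141, -0.0, 0.533]
wrist_force: [-1.5, 0.1, 3.8]
finger_gap: 27.7
finger_force: 12.0
```

Request:
jog_arm(
  plan=[0, 0, 0.02, 0, 0, 0, 0, 0, 0.05, 0, 0, 0, 0.006, 0.012, 0.08, 0, 0, 0, 0.02, 0.038, 0.1, 0, 0, -3, 0.038, 0.072, 0.1, 0, 0, -6, 0.056, 0.107, 0.1, 0, 0, -9, 0.074, 0.141, 0.1, 0, 0, -12, 0.092, 0.175, 0.1, 0, 0, -15, 0.11, 0.21, 0.1, 0, 0, -18, 0.128, 0.244, 0.1, 0, 0, -21, 0.146, 0.278, 0.1, 0, 0, -24, 0.164, 0.313, 0.1, 0, 0, -27, 0.182, 0.347, 0.1, 0, 0, -30, 0.2, 0.381, 0.1, 0, 0, -33, 0.218, 0.416, 0.1, 0, 0, -34.6, 0.236, 0.45, 0.1, 0, 0, -34.6, 0.25, 0.477, 0.1, 0, 0, -34.6, 0.2606, 0.4967, 0.1, 0, 0, -34.6, 0.2606, 0.4967, 0.1, 0, 0, -34.6, 0.2606, 0.4967, 0.09, 0, 0, -34.6],
)

```text
clock: 20.95
eef_pos: [640.2, 214.2, 99.9]
eef_rot: [-3.141, -0.001, -0.071]
wrist_force: [1.2, -0.3, -1.0]
finger_gap: 27.5
finger_force: 12.0
```

Request:
jog_arm(
  plan=[0, 0, -0.02, 0, 0, 0, 0, 0, -0.035, 0, 0, 0, 0, 0, -0.04, 0, 0, 0, 0, 0, -0.04, 0, 0, 0],
)

```text
clock: 21.35
eef_pos: [639.5, 213.5, 58.6]
eef_rot: [3.141, 0.001, -0.072]
wrist_force: [-0.8, -0.3, -0.0]
finger_gap: 27.8
finger_force: 12.0
```

Run:
```python
from h import *
im,d,W=cloud("side")
save(cv2.resize(im[180:300,180:340],(800,600),interpolation=cv2.INTER_CUBIC),"pics/rack2.png")
s=manip.read_state();print(s["eef_pos"],s["eef_rot"],s["clock"])
```

```text
[639.91204202 213.76057782  59.57581332] [ 3.14156054e+00  8.30503646e-05 -7.14559836e-02] 21.4
```

View pics/rack2.png

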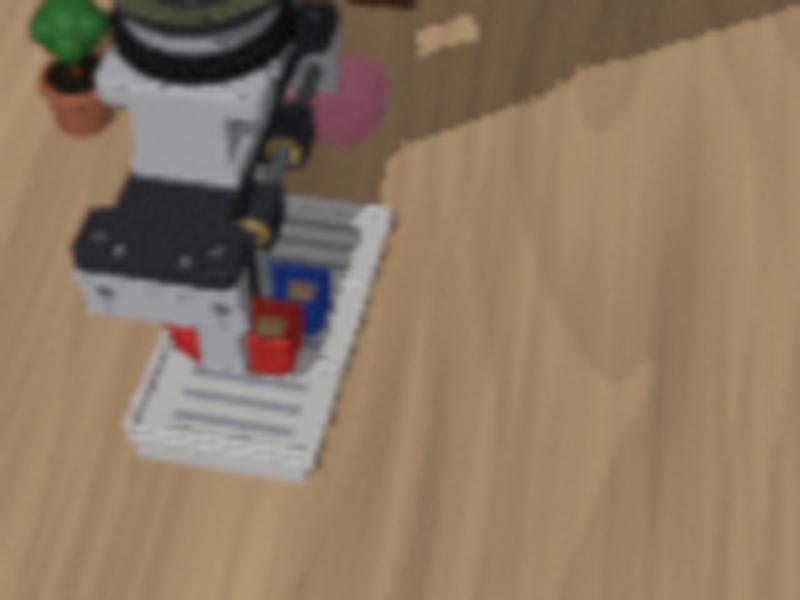

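The red shoe hangs over the left slot at (245,330), and the inner finger clears the blue shoe. I lower it and release with a small opening.

Request:
jog_arm(
  plan=[0, 0, -0.012, 0, 0, 0, 0, 0, -0.022, 0, 0, 0, 0, 0, -0.029, 0, 0, 0, 0, 0, -0.033, 0, 0, 0, 0, 0, -0.034, 0, 0, 0, 0, 0, -0.034, 0, 0, 0],
)

```text
clock: 22.0
eef_pos: [640.0, 214.1, 25.4]
eef_rot: [-3.141, -0.0, -0.071]
wrist_force: [0.4, -0.7, -0.3]
finger_gap: 27.9
finger_force: 12.0
```

Request:
jog_arm(
  plan=[0, 0, 0, 0, 0, 0, 0, 0, 0, 0, 0, 0, 0, 0, 0, 0, 0, 0, 0, 0, 0, 0, 0, 0],
  claw=0.04,
)

```text
clock: 22.4
eef_pos: [639.9, 214.1, 25.5]
eef_rot: [-3.142, -0.0, -0.071]
wrist_force: [-0.2, -0.3, -0.4]
finger_gap: 39.8
finger_force: 0.0
```

Request:
jog_arm(
  plan=[0, 0, 0.02, 0, 0, 0, 0, 0, 0.05, 0, 0, 0, 0, 0, 0.09, 0, 0, 0, -0.02, 0, 0.13, 0, 0, 0, -0.06, 0.02, 0.15, 0, 0, 0, -0.1, 0.04, 0.15, 0, 0, 0, -0.14, 0.06, 0.15, 0, 0, 0, -0.18, 0.08, 0.15, 0, 0, 0, -0.22, 0.1, 0.15, 0, 0, 0, -0.26, 0.12, 0.15, 0, 0, 0, -0.28, 0.14, 0.15, 0, 0, 0, -0.28, 0.14, 0.15, 0, 0, 0],
)

```text
clock: 23.6
eef_pos: [357.8, 355.8, 175.9]
eef_rot: [-3.141, -0.0, -0.068]
wrist_force: [0.1, -0.2, -0.1]
finger_gap: 40.4
finger_force: 0.0
```

Run:
```python
from h import *
from scipy.optimize import least_squares
rect=lambda P:cv2.minAreaRect(P[:,:2].astype(np.float32))
for n in("top","side"):
    im,d,W=cloud(n); rad=lambda x,y:np.hypot(W[...,0]-x,W[...,1]-y); z=W[...,2]; r,g,b=(im[...,i].astype(float) for i in range(3))
    print(n); print("rack",rect(W[(rad(640,156)<115)&(z>8)&(z<60)])); print("bench",rect(W[(rad(623,-187)<95)&(z>35)&(z<52)]))
    for nm,m in(("blue",b>1.5*r),("red",r>1.8*g)):
        k=m&(rad(640,180)<90)&(z>25); print(nm,rect(W[k]),np.percentile(z[k],[50,98]))
    P=W[(rad(624,-185)<30)&(z>52)&(z<92)]; f=least_squares(lambda p:np.hypot(P[:,0]-p[0],P[:,1]-p[1])-21,P[:,:2].mean(0),loss="soft_l1"); print("can",f.x,np.percentile(P[:,2],98))
    P=W[(rad(632,-15)<40)&(z>20)&(z<34)]; f=least_squares(lambda p:np.hypot(P[:,0]-p[0],P[:,1]-p[1])-27.5,P[:,:2].mean(0),loss="soft_l1"); print("bowl",f.x)
    if n=="top": save(cv2.resize(im,(800,600),interpolation=cv2.INTER_CUBIC),"pics/final.png")
s=manip.read_state();print(s["eef_pos"],s["clock"])
```

```text
top
rack ((639.9028930664062, 155.95037841796875), (173.81797790527344, 93.22232818603516), 85.75181579589844)
bench ((622.8328247070312, -187.4656982421875), (151.0078125, 57.66122817993164), 88.33504486083984)
blue ((639.2183837890625, 155.70372009277344), (27.99186897277832, 63.32664489746094), 85.18072509765625) [41.69850463 47.67193424]
red ((642.8645629882812, 211.3080596923828), (28.096153259277344, 64.72653198242188), 85.44184875488281) [42.12642449 48.30748645]
can [ 622.62912018 -185.04016775] 87.94483827016195
bowl [630.36134272 -16.77250807]
side
rack ((641.5744018554688, 158.88394165039062), (175.16819763183594, 92.55140686035156), 85.72264862060547)
bench ((624.6306762695312, -182.828125), (153.58132934570312, 57.016353607177734), 87.9859619140625)
blue ((640.3150024414062, 160.88949584960938), (29.684608459472656, 63.412906646728516), 89.429931640625) [41.01952203 48.52577359]
red ((642.8778686523438, 215.8168487548828), (28.137449264526367, 62.04027557373047), 86.4390640258789) [41.22842711 48.73451464]
can [ 625.29865356 -183.13895419] 87.94333176491925
bowl [632.38168717 -13.05901493]
[359.81718489 354.28315355 175.64112534] 23.7
```

View pics/final.png

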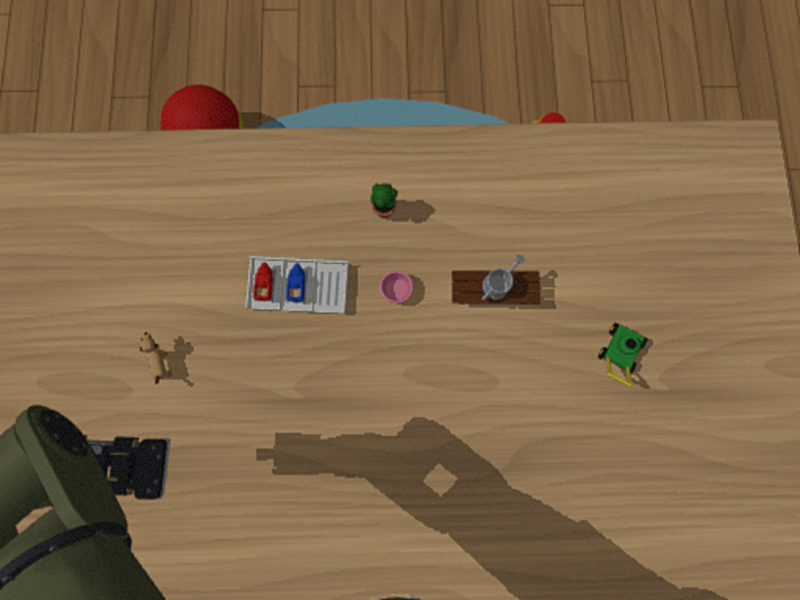

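The final view shows the red shoe in the left slot (263,282), blue in the middle slot (296,283), bowl midway (397,288) and the can on the middle of the bench (498,284). Nothing else has moved and the arm is clear, so I hand the job in.

```bash
python3 -c "
from cell import manip
print(manip.sign_off())"
```

```text
the job is handed in; nothing more can be done
None
```

The job is handed in at about 24 s: red shoe in the left slot, blue in the middle slot (toes to the back), can upright mid-bench and bowl midway between, all within tolerance by the last camera check; the hand-in gave back no verdict.

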